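Fold the cover flap down over the punch stand and slide its catch home

TASK

Close up the punch stand for the night: push the open steel flap over from its outer side with the fingertips and fold it right down onto the stand without letting it slam, then push the orange-tabbed catch fully home over the flap's edge. Only push: do not grip the flap or the catch tab, and leave the punches and everything else lying around where they are.

Things in the scene. Friction and masses are not known exactly. Their poses are not given: they have to be found in the camera images.
- stand: Fixed dark cast-iron punch stand. Origin: centre of its underside, on the work surface, z up. Casting 200 mm along x, 130 mm along y, 40 mm high; two end cheeks at x = +-94 mm, 110 mm high, on which the flap comes down. On its -y side, at x = 0, a pillar 60 mm wide (y -65 to -130 mm, 112 mm high) carries the catch between two guide strips (x +-20 to 28 mm, top 122 mm).
- flap (a joint): Steel flap's angle (rad): 0 = folded down, level; pi/2 = upright; 2.1 = fully open, leaning out to the stand's +y. Stiff friction hinge (0.5 N m): stays where left. Sheet 200 mm along the hinge, 135 mm from hinge to free edge, 3 mm thick, about 0.4 kg. Outer face (yellow stripe at the free edge) faces up when down, to the stand's +y when upright.
- flap_hinge (a point): Middle of the flap's hinge line: on the stand at x = 0, y = +70 mm, z = 111.5 mm. The hinge line runs along the stand's x, in the midplane of the flap's sheet. Does not move with the flap.
- flap_edge (a point): Middle of the flap's free edge, on its outer face; point z = outward normal of the outer face, point -y runs from the hinge to the free edge.
- flap_lining (a point): Black rubber lining on the flap's inner face (the face towards the punches), 166 x 112 x 4 mm, 15 mm short of the free edge. Site: centre of its exposed face. Fingers that grip the flap would press on it; pushing needs only the outer face.
- catch (a joint): Travel of the catch (m) along the stand's +y: 0 = fully drawn back, 0.040 = fully home (end stop), its brass tongue then lying 29 mm over the flap's edge. Friction about 2.5 N; it stays where it is left.
- catch_face (a point): Centre of the outer face of the catch's upright orange tab (40 mm wide along the stand's x, 32 mm high, top at z = 151.5 mm). The face looks to the stand's -y: pushing it to the stand's +y sends the catch home. Moves with the catch. The tab with its black back is 16 mm thick.
- catch_back (a point): Black back of the catch tab, on the side towards the flap, 36 x 8 x 30 mm. Site: centre of the face looking to the flap. Fingers that grip the tab would press on it; pushing needs only the orange face.
- punch_a: Loose upright steel hex punch, 16 mm across flats, 64 mm long, standing in a 30 mm deep slot of the stand. Origin: its foot. The three slots lie on the stand's x axis at -55, 0 and +55 mm; the punches may be in any order. Bystander.
- punch_b: As punch_a, 72 mm long. Bystander.
- punch_c: As punch_a, 80 mm long (top 90 mm above the work surface). Bystander.
- die_button: Loose bronze die button, ring 42 mm across, 28 mm high, beyond the stand's +x end. Origin: centre of its underside. Bystander.
- shim_case: Loose red plastic shim case, 75 x 110 x 23 mm, on the robot's side of the stand. Origin: centre of its underside. Bystander.
- oil_bottle: Loose yellow oil bottle, 56 mm across, 150 mm high, to the robot's left. Origin: centre of its foot. Bystander.
- hammer: Loose hammer, 260 mm long, lying to the robot's right. Bystander.
- setting_ring: Loose steel setting ring, 64 mm across, 18 mm high, lying to the robot's left, beyond the oil bottle. Origin: centre of its underside. Bystander.

How it is judged:
By the outcome, as a careful person would: the job done as asked, in the order asked, and still so for the second after the job is handed in, with the robot touching nothing.
It also fails if it takes over 42 s, if anything falls off the work surface, if the arm or the gripper's body presses on something with over 40 N, if the wrist force passes 120 N, or if a joint passes its speed limit or range.

ROBOT

A 7-joint arm with a two-finger parallel gripper is mounted at the origin on the work surface. World frame = base frame: x ahead of the robot, y to its left, z up, the work surface at z = 0. Lengths are in m, angles in degrees, forces in N, time in s.
With the tool pointing down it reaches from about 0.425 to 0.875 m from the base axis. Payload 4.7 kg.
Tool frame: the origin (TCP) lies between the finger pads; the fingertips stand 19 mm ahead of it and the grasp point (between the pads) is the TCP; x points along the fingers, z is the direction in which the jaws open and shut, and the axes are right-handed (so a half turn about x gives the same grasp; the last joint's range is limited). The gripper opens to 87 mm and grips with 3 to 60 N. Pads are 19 mm wide; open, the fingers measure 117 mm over their backs; the gripper's body (75 mm by 190 mm) begins 51 mm behind the grasp point.
Start: joints at [72.599, 18.392, -4.016, 83.108, 1.295, 78.541, -3.26], TCP at [0.203, -0.617, 0.242] pointing down, gripper open.
Joint ranges: [-163.93, 163.93], [-17.29, 119.83], [-79.2, 71.16], [3.27, 140.29], [-89.18, 269.18], [5.43, 117.66], [-154.24, 154.24]. Speed limits (degrees/s): [147.25, 147.25, 180, 180, 180, 180, 180].

INTERFACE

Orientations are given as [roll, pitch, yaw] about the fixed x, y, z axes, in that order (R = Rz(yaw) Ry(pitch) Rx(roll)).
In Python, from cell import monitor, read_camera, camera_model, env, regions_of gives the robot as it stands. The module is installed in compiled form; this text tells all that it offers.
- The arm moves only by the tool step_arm, never from a script. Its argument "deltas" is a list of rows, each a list of 5 numbers: the gripper's target within -1 to 1 (fully open at 1, half-way at 0, shut at -1), then the shift along the tool's x, y, z in m, then the turn about the tool's x in degrees. A call has 1 to 12 rows; each row is the pose to reach, as a shift and turn from the pose commanded when the call began, along the tool's axes at that moment; what a row does not reach only later rows make up. A row lasts 1/8 s, in which the tool goes at most 62.5 mm and 10.7 degrees, less where a joint would pass 70% of its speed; a pose out of reach is approached as far as the arm can. A call with a gripper value outside its range is refused whole. The fingers move at their own pace and stop on an object; "newtons" is the grip in N (left out, the last holds). Time passes only in rows, so rows that repeat a pose let the fingers close. It gives the time, the measured TCP pose, the force and the opening at its end, in the units of the state.
- monitor.get_obs(): the state, without advancing time (a new reading comes with each control period).
- read_camera(name): name is "scene" or "side" or "wrist"; returns (picture, depth): 480x640x3 uint8, red, green, blue; 480x640 float32, m along the optical axis (not along the pixel's ray), 0 where there is no reading.
- camera_model(name): a dict with "fx", "fy", "cx", "cy" (pixels), "xyz" and "attitude" of the camera in the world. Camera axes: x right, y down, z forward; pixel columns grow to the right and rows downward; lengths in m; the calibration is good to about 2 mm. A picture is of the moment at which its call begins: read the wrist's pose just before it. camera_model takes no time and is no camera call; for the wrist camera it gives the pose at the moment of the call.
- env.sign_off(): hands the job in, once; it reports no verdict.
Trained networks look in the newest picture that a camera, given by its name, has taken for a name from the list of things; names that differ only in an ending like _2 or _b are one class to them, and where a whole thing is asked for, a point or a joint stands for the part that bears it (a point fixed in the world has none). Each returns a list of dicts, best first, with "p" (0 to 1); they miss things now and then, are a little off and sometimes report something else, mostly with a low value. They report only what shows in the picture. A call takes as long as a camera call.
- regions_of(camera, thing): "pixels" (480x640 bool, what is visible of it) and "pixel" ([column, row] in pixels, amid what is visible of it).
The state is a dict: "time_s": time; "qpos": joint angles; "joint_velocities": joint speeds; "effort": joint torques, N m; "tool_pos": TCP position; "tool_rot": TCP orientation; "force": force on the tool from outside, world axes, zero at the start; "wrist_torque": the same for the moment, N m; "grip_width": finger opening in m.
Only numpy, scipy, OpenCV 4.12 (cv2) and the standard library are available. Lean on these libraries where they do the work, as an engineer would, in place of code of your own. Each camera call takes 0.05 s, during which the arm holds its last target. There are 200 camera calls.

## Working session

There is one attempt and no reset: what is moved stays moved. The work goes in short steps, Python scripts to look and compute and a tool call to move; the robot and the scene stay as the last step left them, time stands still between calls to the robot, and variables do not carry over. Pictures are saved under pics/ and viewed, about 8 in all and at most 12, crops included, and the job is handed in when it is done.

Besides the shell and the picture viewer there is one more tool, called after "Call:" as name([rows], argument=value, ...), one row to a line, values as JSON. step_arm: Moves the arm, as the interface text tells. Its arguments: {"type":"object","properties":{"deltas":{"type":"array"},"newtons":{"type":"number"}},"required":["deltas"]}

```bash
mkdir -p pics; cat > h.py <<'E'
import numpy as np, cv2
from scipy.spatial.transform import Rotation as R
from cell import monitor, read_camera, camera_model, env, regions_of
def save(n,f):
    p,d=read_camera(n); cv2.imwrite('pics/'+f,p[:,:,::-1]); return p,d
def world(n,d,mask=None,m=None):
    m=m or camera_model(n)
    v,u=np.nonzero((d>0) if mask is None else (mask&(d>0)))
    z=d[v,u]; P=np.c_[(u-m['cx'])/m['fx']*z,(v-m['cy'])/m['fy']*z,z]
    return P@rot(m['attitude']).T+np.array(m['xyz'])
def rot(a):
    a=np.array(a,float)
    if a.shape==(3,3): return a
    if a.size==4: raise SystemExit(a)
    return R.from_euler('xyz',a,degrees=True).as_matrix()
E
python3 - <<'E'
from h import *
o=monitor.get_obs(); print(o)
for n in('scene','side'):
    print(n,camera_model(n))
    p,d=save(n,n+'0.png')
    for t in('stand','flap','catch','catch_face','shim_case','oil_bottle','die_button','hammer','setting_ring'):
        for r in regions_of(n,t)[:2]:
            W=world(n,d,r['pixels'])
            if len(W): print(t,round(r['p'],2),r['pixel'],len(W),np.median(W,0).round(3),np.percentile(W,2,0).round(3),np.percentile(W,98,0).round(3))
E
```

```text
{'time_s': 0.0, 'qpos': array([72.60008541, 18.43862879, -4.01530788, 83.17201069,  1.29589341,
       78.54242784, -3.26094475]), 'joint_velocities': array([ 0.08017323,  0.03815948, -0.06963947, -0.03694634,  0.01822326,
       -0.00880879, -0.01311012]), 'effort': array([-4.50955504e-04, -4.91294968e+01, -4.04618857e-01, -3.12530065e+01,
       -6.41140994e-02,  4.37477406e-02,  2.22870767e-04]), 'tool_pos': array([ 0.20288971, -0.6169923 ,  0.24049169]), 'tool_rot': array([-176.46514581,   89.89201763,  111.7434757 ]), 'force': array([ 0.80809974,  0.49521185, -0.03809634]), 'wrist_torque': array([-0.00754731,  0.04014665,  0.00178954]), 'grip_width': 0.08684072414357312}
scene {'fx': 503.58070437917235, 'fy': 503.58070437917235, 'cx': 323.8113747425275, 'cy': 236.6490964018245, 'xyz': array([ 0.87047467, -0.50567145,  0.96698082]), 'attitude': array([-144.62258344,    0.46096075,   31.32693744])}
stand 0.78 [327.0, 232.9] 11744 [0.533 0.038 0.105] [ 0.428 -0.113  0.008] [0.645 0.129 0.236]
stand 0.57 [271.3, 252.1] 326 [ 0.499 -0.092  0.137] [ 0.476 -0.103  0.116] [ 0.512 -0.062
[... 1766 characters left out ...]
 -0.056  0.152]
catch_face 0.8 [353.3, 225.0] 355 [ 0.493 -0.08   0.13 ] [ 0.473 -0.096  0.116] [ 0.512 -0.058  0.152]
catch_face 0.68 [152.0, 346.4] 680 [0.703 0.358 0.016] [ 0.674  0.328 -0.001] [0.736 0.387 0.021]
shim_case 0.71 [345.0, 340.1] 1810 [0.381 0.104 0.022] [0.337 0.048 0.007] [0.431 0.155 0.026]
oil_bottle 0.85 [160.5, 408.5] 1506 [0.53  0.449 0.095] [0.517 0.423 0.011] [0.555 0.471 0.151]
die_button 0.66 [279.2, 251.3] 712 [0.542 0.109 0.203] [0.466 0.049 0.089] [0.649 0.146 0.242]
hammer 0.63 [416.2, 171.4] 1058 [ 0.538 -0.431  0.021] [ 0.417 -0.505  0.004] [ 0.645 -0.35   0.028]
setting_ring 0.75 [151.6, 335.5] 630 [0.702 0.356 0.016] [0.674 0.327 0.   ] [0.734 0.387 0.021]
```

```bash
python3 -c "
import cv2,numpy as np
a=cv2.imread('pics/scene0.png');b=cv2.imread('pics/side0.png')
cv2.imwrite('pics/a.png',cv2.resize(np.hstack([a,b]),None,fx=.62,fy=.62))"
```

```text
(no output)
```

View pics/scene0.png

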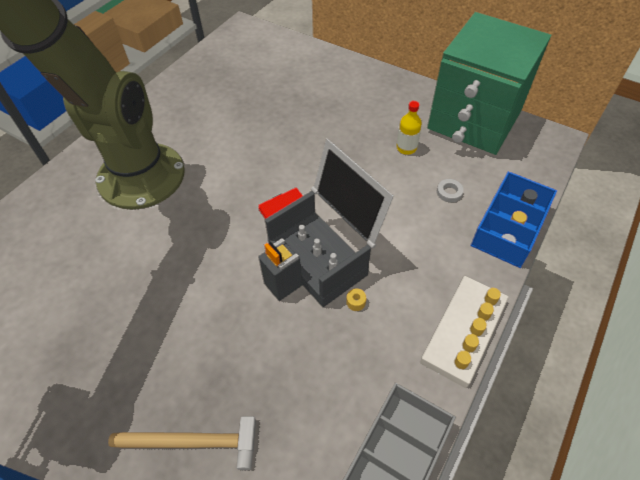

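View pics/side0.png

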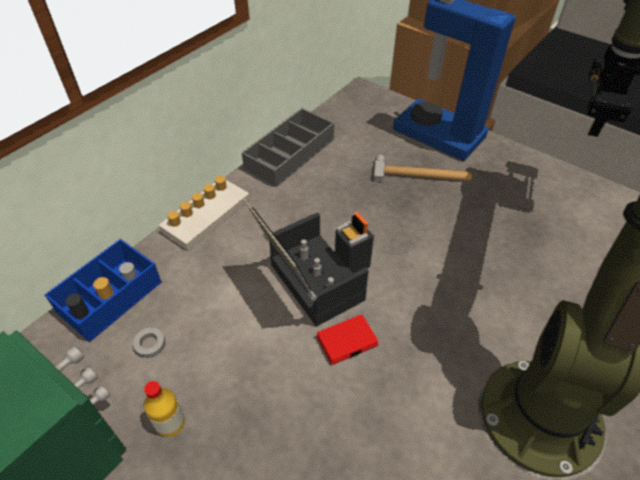

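The scene picture shows the flap open at (350,190) with its black lining towards the camera, and the orange tab at (273,253). The shim case is at (280,203) and the bottle at (408,130). In the side picture the flap is seen edge-on at (280,250). Next I fit the stand frame.

```bash
python3 - <<'E'
from h import *
from scipy.optimize import least_squares
p,d=read_camera('scene')
f=regions_of('scene','flap')[0]['pixels']
W=world('scene',d,cv2.erode(f.astype(np.uint8),np.ones((5,5)))>0)
c=np.median(W,0); 
for _ in range(5):
    _,_,V=np.linalg.svd(W-W.mean(0),full_matrices=False); n=V[2]; r=(W-W.mean(0))@n
    W=W[np.abs(r)<max(.004,2*r.std())]
if n[1]<0:n=-n
print('n',n,'tilt from vertical',np.degrees(np.arcsin(n[2])),r.std(),len(W))
ey=n[:2]/np.hypot(*n[:2]); yaw=np.degrees(np.arctan2(-ey[0],ey[1])); print('stand yaw from flap',yaw)
ex=np.array([ey[1],-ey[0]])
F=world('scene',d,f); k=np.abs((F-W.mean(0))@n)<.008;F=F[k]
print('flap along x',np.percentile(F[:,:2]@ex,[0.5,2,50,98,99.5]),'y',np.percentile(F[:,:2]@ey,[.5,99.5]),'z',np.percentile(F[:,2],[.5,50,99.5]))
for cam in('scene','side'):
    if cam=='side': p,d=read_camera('side')
    r=regions_of(cam,'stand')[0]['pixels']; A=world(cam,d,r)
    for z0 in(.11,.04):
        T=A[np.abs(A[:,2]-z0)<.003]; print(cam,z0,len(T),'x',np.percentile(T[:,:2]@ex,[1,50,99]).round(4),'y',np.percentile(T[:,:2]@ey,[1,50,99]).round(4))
    r=regions_of(cam,'catch_face')[0]['pixels']; A=world(cam,d,r); h=p.astype(int)
    v,u=np.nonzero(r&(d>0)); col=h[v,u]; o=(col[:,0]>150)&(col[:,2]<80)
    A=A[o]; print(cam,'orange',len(A),'x',np.percentile(A[:,:2]@ex,[2,50,98]).round(4),'y',np.percentile(A[:,:2]@ey,[2,50,98]).round(4),'z',np.percentile(A[:,2],[2,50,98]).round(4))
print('ex',ex,'ey',ey)
E
```

```text
n [ 0.32159563  0.89909444 -0.29699399] tilt from vertical -17.277144544943763 0.0016525371992016436 3383
stand yaw from flap -19.681539567990896
flap along x [0.39544698 0.39983633 0.50348082 0.59085524 0.59346366] y [0.25520996 0.29724412] z [0.11108223 0.1840689  0.24133535]
scene 0.11 956 x [0.3951 0.5062 0.5951] y [0.059  0.1631 0.2587]
scene 0.04 2404 x [0.4047 0.4902 0.5937] y [0.0749 0.1877 0.2532]
scene orange 248 x [0.4757 0.4961 0.5122] y [0.0723 0.079  0.1119] z [0.1159 0.1302 0.1526]
side 0.11 698 x [0.393  0.4665 0.5931] y [0.065  0.1777 0.266 ]
side 0.04 2063 x [0.3938 0.5019 0.5827] y [0.1083 0.1871 0.2562]
side orange 131 x [0.4773 0.4928 0.5096] y [0.0763 0.1011 0.1139] z [0.1161 0.12   0.1531]
ex [ 0.94157911 -0.3367919 ] ey [0.3367919  0.94157911]
```

Call:
step_arm([
  [-1,-0.05,0.0,0.0,0],
  [-1,-0.09,0.05,-0.02,-10],
  [-1,-0.09,0.105,-0.045,-20],
  [-1,-0.09,0.16,-0.07,-30],
  [-1,-0.09,0.215,-0.095,-40],
  [-1,-0.09,0.27,-0.12,-50],
  [-1,-0.09,0.325,-0.145,-52.1],
  [-1,-0.09,0.38,-0.17,-52.1],
  [-1,-0.09,0.43,-0.193,-52.1],
  [-1,-0.09,0.43,-0.193,-52.1],
])

```text
time_s: 2.6
tool_pos: [0.5549, -0.2936, 0.3314]
tool_rot: [81.8, 89.8, 62.6]
force: [0.1, 0.2, 0.3]
grip_width: 0.0016
```

Call:
step_arm([
  [-1,0,0.05,-0.014,0],
  [-1,0,0.105,-0.03,0],
  [-1,0,0.16,-0.046,0],
  [-1,0,0.215,-0.062,0],
  [-1,0,0.27,-0.078,0],
  [-1,0,0.325,-0.093,0],
  [-1,0,0.38,-0.109,0],
  [-1,0,0.444,-0.127,0],
  [-1,0.04,0.444,-0.127,0],
  [-1,0.08,0.444,-0.127,0],
  [-1,0.11,0.444,-0.127,0],
  [-1,0.11,0.444,-0.127,0],
])

```text
time_s: 4.1
tool_pos: [0.5801, 0.1591, 0.2191]
tool_rot: [-138.2, 89.7, -158.0]
force: [0.4, -0.1, 0.2]
grip_width: 0.0005
```

```bash
cat >> h.py <<'E'
O=np.array([.5293,.0114]); EX=np.array([.94158,-.33679]); EY=np.array([.33679,.94158])
def st(P): P=np.atleast_2d(P); return np.c_[(P[:,:2]-O)@EX,(P[:,:2]-O)@EY,P[:,2]]
E
python3 - <<'E'
from h import *
o=monitor.get_obs(); print(st(o['tool_pos']),o['force'],o['qpos'],R.from_euler('xyz',o['tool_rot'],degrees=True).as_matrix())
p,d=save('scene','s1.png'); q,_=save('side','s2.png')
cv2.imwrite('pics/m1.png',np.hstack([p[60:340,200:560],q[100:380,150:510]])[:,:,::-1])
E
```

```text
[[-0.00194218  0.15615166  0.21911111]] [ 0.40344034 -0.09254382  0.15587442] [ 15.60568789  17.62717093 -40.65682016  90.77176803  11.70978151
  76.25785727 -46.34294984] [[-0.0047829   0.33823767  0.94104857]
 [-0.00193288  0.94105444 -0.33824961]
 [-0.99998669 -0.00343675 -0.0038472 ]]
```

View pics/m1.png

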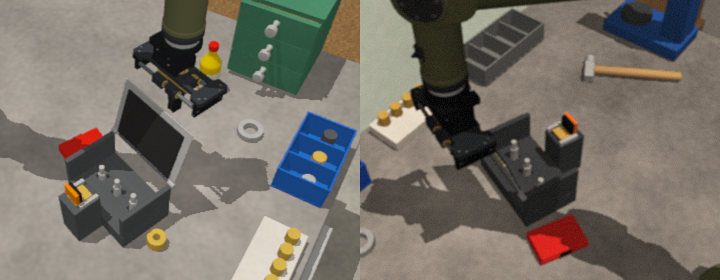

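The gripper stands behind the flap's outer side, clear of it in both views. I start pushing.

Call:
step_arm([
  [-1,0,-0.012,0.002,0],
  [-1,0,-0.024,0.002,0],
  [-1,0,-0.034,0.002,0],
  [-1,0,-0.042,0.002,0],
  [-1,0,-0.05,0.002,0],
  [-1,0,-0.058,0.002,0],
])

```text
time_s: 4.95
tool_pos: [0.5646, 0.108, 0.2233]
tool_rot: [56.0, 89.7, 36.4]
force: [2.0, 4.7, 3.3]
grip_width: 0.0007
```

```bash
python3 - <<'E'
from h import *
o=monitor.get_obs(); print(st(o['tool_pos']),o['force'],o['force'][:2]@EY)
p,d=save('scene','s3.png')
f=regions_of('scene','flap')[0]['pixels']; S=st(world('scene',d,cv2.erode(f.astype(np.uint8),np.ones((5,5)))>0))
S=S[(np.abs(S[:,0])<.08)&(S[:,2]>.125)]; print(len(S),np.degrees(np.arctan2(S[:,2]-.1115,.07-S[:,1])).round(1)[::300])
E
```

```text
[[0.00072053 0.10281555 0.22334951]] [2.02089479 4.68828327 3.31020413] 5.095010916708557
2485 [98.  97.2 96.5 93.3 93.  96.1 91.8 91.  84.8]
```

Call:
step_arm([
  [-1,0,-0.009,0,0],
  [-1,0,-0.018,0,0],
  [-1,0,-0.026,0,0],
  [-1,0,-0.035,0,0],
  [-1,0,-0.044,0,0],
  [-1,0,-0.053,0,0],
  [-1,0,-0.062,0,0],
  [-1,0,-0.071,0.0,0],
  [-1,0.004,-0.08,0,0],
  [-1,0.009,-0.088,0,0],
])

```text
time_s: 6.3
tool_pos: [0.5336, 0.0222, 0.2121]
tool_rot: [-130.8, 90.0, -150.5]
force: [1.1, 4.2, 0.2]
grip_width: 0.0004
```

```bash
cat >> h.py <<'E'
def chk(f):
    o=monitor.get_obs(); print(o['time_s'],st(o['tool_pos']).round(4),o['force'].round(1),'Fy',(o['force'][:2]@EY).round(1))
    p,d=save('scene',f); q,e=save('side','b'+f)
    for n,dd in(('scene',d),('side',e)):
        S=st(world(n,dd)); S=S[(np.abs(S[:,0])<.095)&(np.abs(S[:,0])>.06)&(S[:,2]>.105)&(S[:,1]<.09)&(S[:,1]>-.12)&(S[:,2]<.26)]
        r=np.hypot(S[:,2]-.1115,.07-S[:,1]); S=S[(r>.08)&(r<.138)]
        a=np.degrees(np.arctan2(S[:,2]-.1115,.07-S[:,1])); print(n,len(a),np.percentile(a,[5,25,50,75,95]).round(1))
    cv2.imwrite('pics/m'+f,np.hstack([p[60:340,200:560],q[100:380,150:510]])[:,:,::-1])
E
python3 -c "
from h import *
chk('c1.png')"
```

```text
6.3 [[0.0004 0.0116 0.2121]] [1.1 4.2 0.2] Fy 4.4
scene 452 [-2.3 -0.9 49.1 49.5 49.9]
side 528 [-1.1 48.5 49.2 49.8 50.7]
```

View pics/mc1.png

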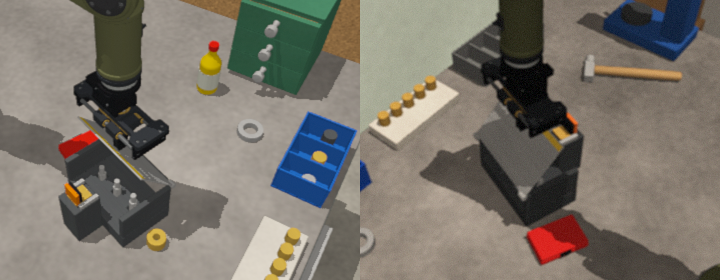

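Call:
step_arm([
  [-1,0.003,-0.005,0,0],
  [-1,0.006,-0.01,0,0],
  [-1,0.01,-0.014,0,0],
  [-1,0.015,-0.018,0,0],
  [-1,0.02,-0.022,0,0],
  [-1,0.025,-0.025,0,0],
  [-1,0.031,-0.028,0,0],
  [-1,0.037,-0.031,0,0],
  [-1,0.043,-0.0335,0,0],
  [-1,0.049,-0.036,0,0],
  [-1,0.055,-0.038,0,0],
  [-1,0.06,-0.039,0,0],
])

```text
time_s: 7.9
tool_pos: [0.5208, -0.014, 0.1521]
tool_rot: [-100.3, 90.0, -120.0]
force: [1.3, 1.2, 2.6]
grip_width: 0.0005
```

```bash
python3 -c "
from h import *
chk('c2.png')"
```

```text
7.9 [[ 0.0005 -0.0268  0.1521]] [1.3 1.2 2.6] Fy 1.6
scene 726 [-1.5 10.3 11.  11.6 50.8]
side 778 [-0.6 10.2 11.4 53.1 62.7]
```

Call:
step_arm([
  [-1,0.002,0,0,0],
  [-1,0.004,0,0,0],
  [-1,0.006,0,0,0],
  [-1,0.008,0,0,0],
  [-1,0.01,0,0,0],
  [-1,0.012,0,0,0],
  [-1,0.0135,0,0,0],
  [-1,0.015,0,0,0],
  [-1,0.0165,0,0,0],
  [-1,0.018,0,0,0],
  [-1,0.019,0,0,0],
  [-1,0.02,0,0,0],
])

```text
time_s: 9.5
tool_pos: [0.5209, -0.0138, 0.1325]
tool_rot: [-21.8, 90.0, -41.5]
force: [-0.6, -2.4, 2.1]
grip_width: 0.0004
```

```bash
python3 -c "
from h import *
chk('c3.png')"
```

```text
9.5 [[ 0.0006 -0.0266  0.1325]] [-0.6 -2.4  2.1] Fy -2.5
scene 859 [-0.7  0.2  0.9 38.3 59.5]
side 1040 [-0.4  0.9 47.7 57.7 61.7]
```

Call:
step_arm([
  [-1,0.001,0,0,0],
  [-1,0.002,0,0,0],
  [-1,0.003,0,0,0],
  [-1,0.004,0,0,0],
  [-1,0.004,0,0,0],
])

```text
time_s: 10.22
tool_pos: [0.5209, -0.0136, 0.1322]
tool_rot: [-78.3, 89.9, -98.0]
force: [-9.3, -1.9, 25.6]
grip_width: 0.0004
```

Call:
step_arm([
  [-1,-0.005,0,0,0],
  [-1,-0.03,0,0,0],
  [-1,-0.07,0,0,0],
  [-1,-0.095,-0.02,0,0],
  [-1,-0.095,-0.06,0,0],
  [-1,-0.095,-0.1,0,0],
  [-1,-0.095,-0.14,0,0],
  [-1,-0.095,-0.14,0,0],
])

```text
time_s: 11.22
tool_pos: [0.4721, -0.1486, 0.2227]
tool_rot: [-165.4, 89.9, 174.5]
force: [-0.8, 0.4, -0.5]
grip_width: 0.0005
```

```bash
python3 - <<'E'
from h import *
chk('c4.png')
for n in('scene','side'):
    p,d=read_camera(n)
    v,u=np.nonzero((p[:,:,0]>150)&(p[:,:,2]<70)&(p[:,:,1]<150)&(d>0))
    m=np.zeros(d.shape,bool); m[v,u]=1; A=st(world(n,d,m)); A=A[(np.abs(A[:,0])<.04)&(A[:,1]<-.05)&(A[:,1]>-.15)&(A[:,2]>.125)]
    print(n,len(A),np.percentile(A,[3,50,97],0).round(4).tolist())
E
```

```text
11.225 [[ 0.     -0.1699  0.2227]] [-0.8  0.4 -0.5] Fy 0.1
scene 751 [-0.8  0.   0.6  1.1  1.9]
side 616 [-1.1 -0.2  0.4  1.1  2. ]
scene 6 [[0.016, -0.1152, 0.1488], [0.0172, -0.113, 0.1493], [0.0199, -0.1099, 0.1521]]Traceback (most recent call last):
  File "<stdin>", line 7, in <module>
    return _quantile_unchecked(
        a, q, axis, out, overwrite_input, method, keepdims, weights)
    return _ureduce(a,
                    func=_quantile_ureduce_func,
    ...<5 lines>...
                    overwrite_input=overwrite_input,
                    method=method)
    r = func(a, **kwargs)
    result = _quantile(arr,
                       quantiles=q,
    ...<2 lines>...
                       out=out,
                       weights=wgt)
    slices_having_nans = np.isnan(arr[-1, ...])
                                  ~~~^^^^^^^^^
IndexError: index -1 is out of bounds for axis 0 with size 0
```

View pics/mc4.png

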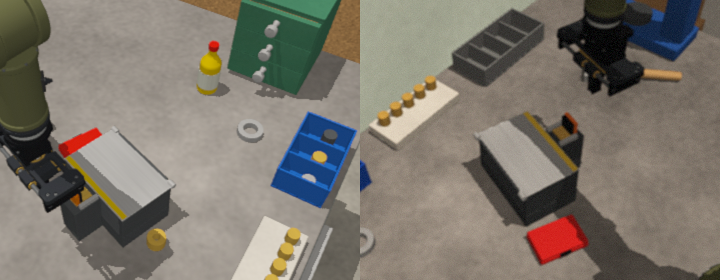

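The flap lies level on the stand with the yellow stripe beside the tab. The gripper is now on the tab's outer side, so I lower it and push.

Call:
step_arm([
  [-1,0.04,0,0,0],
  [-1,0.074,0,0,0],
  [-1,0.074,0.015,0,0],
  [-1,0.074,0.03,0,0],
  [-1,0.074,0.038,0,0],
  [-1,0.074,0.046,0,0],
  [-1,0.074,0.052,0,0],
  [-1,0.074,0.058,0,0],
  [-1,0.074,0.064,0,0],
  [-1,0.074,0.07,0,0],
  [-1,0.074,0.074,0,0],
])

```text
time_s: 12.8
tool_pos: [0.4988, -0.0756, 0.1495]
tool_rot: [-7.6, 90.0, -27.3]
force: [1.6, -3.6, 0.9]
grip_width: 0.0004
```

```bash
python3 -c "
from h import *
chk('c5.png')"
```

```text
12.8 [[ 0.0006 -0.0922  0.1495]] [ 1.6 -3.6  0.9] Fy -2.8
scene 426 [-0.8 -0.1  0.5  1.1  2. ]
side 599 [-0.9 -0.2  0.5  1.   2. ]
```

Contact at about 2.8 N, which is sliding friction only. I push on to the end stop.

Call:
step_arm([
  [-1,0,0.002,0,0],
  [-1,0,0.004,0,0],
  [-1,0,0.006,0,0],
  [-1,0,0.008,0,0],
  [-1,0,0.008,0,0],
])

```text
time_s: 13.52
tool_pos: [0.5002, -0.07, 0.1493]
tool_rot: [-116.9, 89.8, -136.6]
force: [-3.8, -5.2, 1.7]
grip_width: 0.0006
```

Call:
step_arm([
  [-1,0,0.002,0,0],
  [-1,0,0.004,0,0],
  [-1,0,0.005,0,0],
  [-1,0,0.005,0,0],
])

```text
time_s: 14.02
tool_pos: [0.5003, -0.0698, 0.1493]
tool_rot: [-106.0, 89.4, -125.9]
force: [-7.4, -13.6, 4.9]
grip_width: 0.0006
```

The tab stopped moving as the force rose to about 15 N, so it is at the end stop. I back off and check.

Call:
step_arm([
  [-1,0,-0.02,0,0],
  [-1,0,-0.06,0,0],
  [-1,0,-0.1,0,0],
  [-1,-0.05,-0.14,0,0],
  [-1,-0.1,-0.19,0,0],
  [-1,-0.12,-0.25,0,0],
  [-1,-0.12,-0.25,0,0],
  [-1,-0.12,-0.25,0,0],
])

```text
time_s: 15.02
tool_pos: [0.4191, -0.2985, 0.2693]
tool_rot: [82.9, 89.9, 63.2]
force: [0.5, 0.9, 0.1]
grip_width: 0.0003
```

```bash
python3 - <<'E'
from h import *
chk('c6.png')
for n in('scene','side'):
    p,d=read_camera(n)
    m=(p[:,:,0]>130)&(p[:,:,2]<70)&(p[:,:,1]<150)&(d>0)
    A=st(world(n,d,m)); A=A[(np.abs(A[:,0])<.04)&(A[:,1]<-.03)&(A[:,1]>-.15)&(A[:,2]>.13)]
    if len(A): print(n,len(A),np.percentile(A,[3,50,97],0).round(4).tolist())
    for t in('shim_case','die_button','oil_bottle','setting_ring','hammer'):
        r=regions_of(n,t)
        if r: print(t,round(r[0]['p'],2),np.median(world(n,d,r[0]['pixels']),0).round(3))
p=cv2.imread('pics/c6.png')[150:310,230:400]; q=cv2.imread('pics/bc6.png')[190:350,240:410]
cv2.imwrite('pics/z.png',cv2.resize(np.hstack([p,q]),None,fx=2.3,fy=2.3))
E
```

```text
15.025 [[ 0.0006 -0.3289  0.2693]] [0.5 0.9 0.1] Fy 1.1
scene 759 [-0.9 -0.1  0.5  1.1  2. ]
side 593 [-1.1 -0.2  0.4  1.   2. ]
scene 147 [[-0.0174, -0.0766, 0.1319], [0.0035, -0.0744, 0.1481], [0.0187, -0.0627, 0.1526]]
shim_case 0.87 [0.366 0.092 0.022]
die_button 0.86 [ 0.656 -0.044  0.026]
oil_bottle 0.72 [0.549 0.424 0.079]
setting_ring 0.75 [0.706 0.35  0.016]
hammer 0.98 [ 0.554 -0.434  0.023]
side 59 [[-0.021, -0.0739, 0.1374], [-0.0045, -0.0701, 0.1506], [0.0175, -0.0658, 0.1532]]
shim_case 0.58 [0.382 0.103 0.022]
oil_bottle 0.6 [0.53  0.449 0.094]
setting_ring 0.95 [0.703 0.358 0.016]
hammer 0.69 [ 0.537 -0.433  0.021]
```

View pics/z.png

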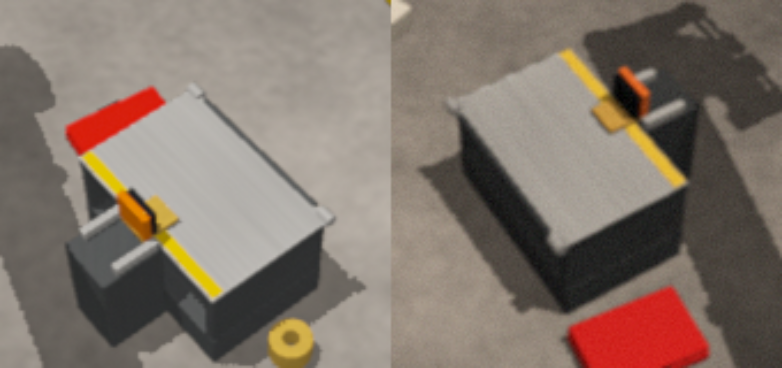

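The flap is shut and level, and the brass tongue lies over its yellow edge at crop (160,215) and (612,112). The tab face moved from about y = -117 mm to -77 mm, the full 40 mm.

```bash
python3 -c "
from h import *
print(env.sign_off())"
```

```text
the job is handed in; nothing more can be done
None
```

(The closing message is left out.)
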